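Feel along a weld bead before grinding

TASK

The cooled weld that lets the bright corner piece into the plate has to be felt for high spots before it is ground: start on the run-on tab where the bead begins, run your fingertips lightly along the whole bead, over the short straight, round the bend and along the long straight to its end at the plate's edge, then lift off. Only touch it: do not press hard, and do not shift or lift the plate. Leave the magnet on the plate and the brush, hammer and tub beside it where they are.

Things in the scene. Friction and masses are not known exactly. Their poses are not given: they have to be found in the camera images.
- plate: Loose steel plate flat on the bench, 220 (its x) x 180 (y) x 8 mm, about 2.6 kg, dark except for a bright new corner piece let in flush at its +x, -y corner. Origin: centre of the underside, z up. A bright run-on tab 40 mm wide (x -55 to -15 mm), 8 mm thick, sticks out 30 mm beyond the y = -90 mm edge. Carries the weld.
- weld: Rippled bead, 9 mm wide, 2.5 mm proud; crest 10.5 mm above the bench. Plate's origin and axes. In mm: from (-35,-105) on the tab along +y to (-35,-25), quarter bend of radius 50 about (15,-25) to (15,25), along +x to (110,25). Rigid: make contact slowly. A touch counts for the part of bead under the point midway between the fingers (within 20 mm sideways): hold them together, upright.
- weld_start (a point): Where the bead starts on the tab, on its crest: (-35, -105, 10.5) mm in the plate's axes
- bend_in (a point): On the crest where the short straight passes into the bend: (-35, -25, 10.5) mm
- bend_mid (a point): On the crest half-way round the bend: (-20.4, 10.4, 10.5) mm
- bend_out (a point): On the crest where the bend passes into the long straight: (15, 25, 10.5) mm
- weld_end (a point): Where the bead ends at the plate's edge, on its crest: (110, 25, 10.5) mm
- bend_centre (a point): Centre of the bend's 50 mm arc, on the bright corner piece, at the crest's height: (15, -25, 10.5) mm
- magnet: Welding magnet standing on the bright corner piece, at least 38 mm from the bead: a steel-cheeked trapezium 84 mm long at the foot (its x), 32 mm at the top, 19 mm thick (its y), 58 mm tall. Origin: centre of its foot. To be left alone.
- brush: Wire brush lying on the bench beyond the plate's +x edge, bristles up: wooden back 250 x 28 x 14 mm along its x, steel bristles to 35 mm high. Origin: centre of the underside. To be left alone.
- hammer: Chipping hammer lying on the bench beyond the plate's +y edge: coil-spring handle 26 mm thick along its x (from -135 mm to 50 mm), a pointed head 165 mm across at x = 40 mm; 26 mm high. Origin on its underside. To be left alone.
- tub: Round tub of anti-spatter paste with a black screw lid, standing on the bench near the plate's -y edge, 72 mm across, 50 mm tall. Origin: centre of the underside. To be left alone.

How it is judged:
By the outcome, as a careful person would: the job done as asked, in the order asked, and still so for the second after the job is handed in, with the robot touching nothing.
It also fails if it takes over 58 s, if anything falls off the work surface, if the arm or the gripper's body presses on something with over 40 N, if the wrist force passes 120 N, or if a joint passes its speed limit or range.

ROBOT

A 7-joint arm with a two-finger parallel gripper is mounted at the origin on the work surface. World frame = base frame: x ahead of the robot, y to its left, z up, the work surface at z = 0. Lengths are in m, angles in rad, forces in N, time in s.
With the tool pointing down it reaches from about 0.425 to 0.925 m from the base axis. Payload 6.8 kg.
Tool frame: the origin (TCP) lies at the very end of the fingers, on their centre line; the grasp point (between the pads) lies 19 mm behind it; z points along the fingers, x is the direction in which the jaws open and shut, and the axes are right-handed (so a half turn about z gives the same grasp; the last joint's range is limited). The gripper opens to 85 mm and grips with 20 to 120 N. Pads are 22 mm wide; open, the fingers measure 114 mm over their backs; the gripper's body (76 mm by 85 mm) begins 54 mm behind the grasp point. The pads swing forward as they close: fully open they stand 13 mm farther back than shut.
Start: joints at [1.21, 0.477, 0.022, 1.555, -0.011, 1.109, -0.083], TCP at [0.169, -0.654, 0.231] pointing down, gripper open.
Joint ranges: [-2.96, 2.96], [-0.34, 2.1], [-1.41, 1.46], [0.24, 2.44], [-1.37, 4.51], [0.17, 1.92], [-2.96, 2.96]. Speed limits (rad/s): [2.39, 2.39, 3.14, 3.14, 3.14, 3.14, 3.14].

INTERFACE

Orientations are given as a rotation vector (axis times angle).
In Python, from bench import robot, snapshot, order gives the robot as it stands.
- The arm moves only by the tool jog_arm, never from a script. Its argument "targets" is a list of rows, each an object of numbers: "tx", "ty", "tz": the shift along the tool's x, y, z in mm; "ax", "ay", "az": the turn, a rotation vector about the tool's x, y, z in degrees; "hand": the closure, from -1 (fully open) to 1 (shut), so that 0 is half open. A call has 1 to 20 rows; each row shifts and turns the pose as measured when the row begins, along the tool's axes as they then stand; what a row does not reach is not made up. A row lasts 1/12 s, in which the tool goes at most 41.7 mm and 7.16 degrees, less where a joint would pass 70% of its speed; a pose out of reach is approached as far as the arm can. A call with a gripper value outside its range is refused whole. The fingers move at their own pace and stop on an object; "newtons" is the grip in N (left out, the last holds). Time passes only in rows, so rows that do not move let the fingers close. It gives the time, the measured TCP pose, the force and the opening at its end, in the units of the state.
- robot.get_obs(): the state, without advancing time (a new reading comes with each control period).
- snapshot(name): name is "scene" or "top"; returns a dict with "frame" (420x560x3 uint8, red, green, blue), "depth" (420x560 float32, m along the optical axis (not along the pixel's ray), 0 where there is no reading), "mtx" (3x3 intrinsics, pixels), "rvec" (rotation vector, rad) and "tvec" (3), from world to camera coordinates, as OpenCV has them. Camera axes: x right, y down, z forward; pixel columns grow to the right and rows downward; lengths in m; the calibration is good to about 2 mm. A picture is of the moment at which its call begins.
- order.job_done(): hands the job in, once; it reports no verdict.
The state is a dict: "t": time; "joint_pos": joint angles; "joint_vel": joint speeds; "joint_efforts": joint torques, N m; "ee_pos": TCP position; "ee_rot": TCP orientation; "contact_force": force on the tool from outside, world axes, zero at the start; "moment": the same for the moment, N m; "gripper_width": opening from 0.0 (shut) to 1.0 (fully open).
Only numpy, scipy, OpenCV 4.12 (cv2) and the standard library are available. Lean on these libraries where they do the work, as an engineer would, in place of code of your own. Each camera call takes 0.05 s, during which the arm holds its last target. There are 200 camera calls.

## Working session

There is one attempt and no reset: what is moved stays moved. The work goes in short steps, Python scripts to look and compute and a tool call to move; the robot and the scene stay as the last step left them, time stands still between calls to the robot, and variables do not carry over. Pictures are saved under pics/ and viewed, about 8 in all and at most 12, crops included, and the job is handed in when it is done.

Besides the shell and the picture viewer there is one more tool, called after "Request:" by a JSON object that holds its "fn" and its "kwargs", one argument or row to a line. jog_arm: Moves the arm, as the interface text tells. Its arguments: {"type":"object","properties":{"targets":{"type":"array"},"newtons":{"type":"number"}},"required":["targets"]}

```bash
mkdir -p pics; python3 - <<'E'
from bench import robot, snapshot
import cv2,numpy as np
for n in("top","scene"):
    s=snapshot(n); np.savez(n+'.npz',**s)
    cv2.imwrite(f'pics/{n}0.png',cv2.resize(s['frame'][...,::-1],(784,588),interpolation=cv2.INTER_CUBIC))
    R=cv2.Rodrigues(s['rvec'])[0]; print(n,s['mtx'].round(1).tolist(),(-R.T@s['tvec'].ravel()).round(3),R.round(2).tolist())
o=robot.get_obs();print(o)
E
```

```text
top [[483.1, 0.0, 285.0], [0.0, 483.1, 207.8], [0.0, 0.0, 1.0]] [0.392 0.065 0.971] [[-0.01, -1.0, 0.0], [-0.98, 0.01, -0.22], [0.22, -0.0, -0.98]]
scene [[442.4, 0.0, 272.3], [0.0, 442.4, 210.1], [0.0, 0.0, 1.0]] [ 1.011 -0.522  0.616] [[0.8, 0.6, -0.01], [0.37, -0.51, -0.77], [-0.47, 0.62, -0.64]]
{'t': 0.1, 'joint_pos': array([ 1.20990391,  0.47773467,  0.02232668,  1.55635203, -0.0115064 ,
        1.10928663, -0.08310533]), 'joint_vel': array([ 3.03708024e-04, -7.82292312e-04,  1.40895119e-03, -3.43093676e-03,
        6.42313413e-06, -1.48110557e-03, -7.99441790e-04]), 'joint_efforts': array([ 3.85856198e-03, -5.97756600e+01,  1.61342762e+00, -2.81952935e+01,
        1.28327165e-02,  5.07338525e-03,  4.21659465e-06]), 'ee_pos': array([ 0.16869105, -0.65303152,  0.23041129]), 'ee_rot': array([-2.48304822e+00,  1.92308637e+00,  2.15122105e-03]), 'contact_force': array([-0.51949156,  0.03316281, -0.84767544]), 'moment': array([-0.03712467, -0.01796936,  0.03321718]), 'gripper_width': 0.9945240149731386}
```

View pics/top0.png

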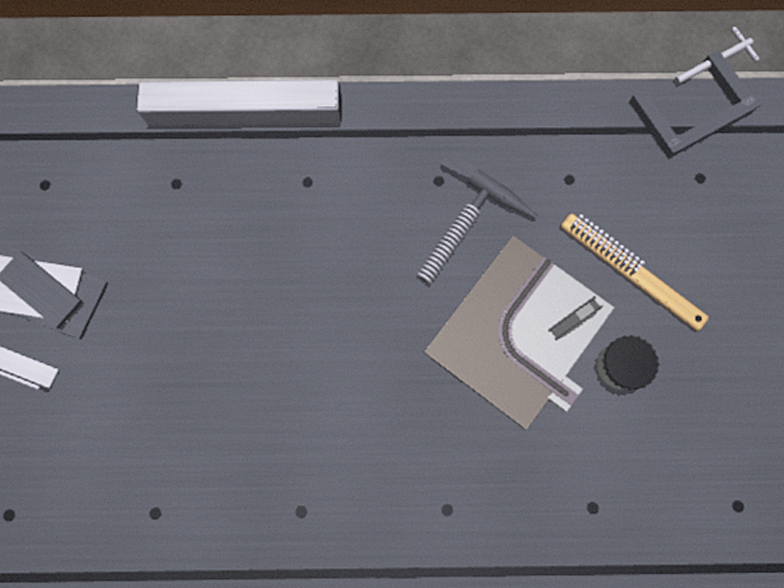

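View pics/scene0.png

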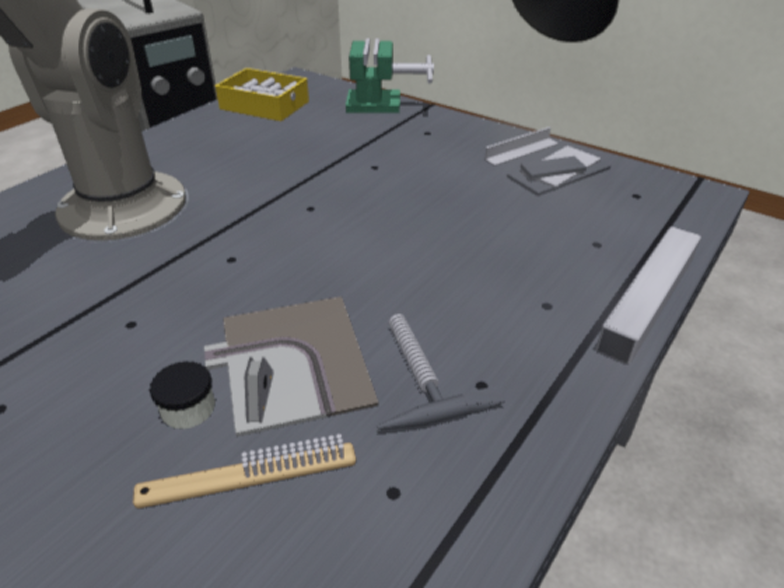

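The top view shows the plate with corners at (515,236), (613,305), (527,429) and (425,351), and the tab near (565,395). The bead runs from about (572,395) round to (547,262). I'll fit the pose and check it with an overlay on enlarged crops.

```bash
cat >fit.py <<'E'
import cv2,numpy as np
from scipy.optimize import least_squares
S={n:dict(np.load(n+'.npz')) for n in('top','scene')}
P=np.array([[110,90,8],[110,-90,8],[-110,-90,8],[-110,90,8]])/1e3
px={'top':np.array([[515,236],[613,305],[527,429],[425,351]])/1.4,'scene':np.array([[377,404],[237,430],[224.5,318],[342,299]])/1.4}
def W(p,Q): 
    c,s=np.cos(p[2]),np.sin(p[2]); return Q@np.array([[c,s,0],[-s,c,0],[0,0,1]])+[p[0],p[1],0]
def proj(n,X): s=S[n]; return cv2.projectPoints(X,s['rvec'],s['tvec'],s['mtx'],None)[0][:,0]
def fit(ns): return least_squares(lambda p:np.concatenate([(proj(n,W(p,P))-px[n]).ravel() for n in ns]),[.5,-.15,-.7])
a=np.linspace(np.pi,np.pi/2,13)
bead=np.vstack([[[-35,y] for y in np.linspace(-105,-25,9)],np.c_[15+50*np.cos(a),-25+50*np.sin(a)][1:-1],[[x,25] for x in np.linspace(15,110,10)]])
bead=np.c_[bead,np.full(len(bead),10.5)]/1e3
E
python3 - <<'E'
from fit import *
for ns in(['top'],['scene'],['top','scene']):
    r=fit(ns);print(ns,r.x.round(4),r.fun.round(1))
p=r.x;np.save('pose.npy',p);print(W(p,bead)[[0,8,14,20,-1]].round(4))
T=np.array([[-55,-90,8],[-55,-120,8],[-15,-120,8],[-15,-90,8]])/1e3
out=[]
for n,(x,y) in(('top',(290,150)),('scene',(130,200))):
    k=4;im=cv2.resize(S[n]['frame'][y:y+170,x:x+170,::-1],None,fx=2.35*1,fy=2.35,interpolation=cv2.INTER_CUBIC)
    f=lambda Q:np.round(((proj(n,W(p,Q))-[x,y]+.5)*2.35-.5)*8).astype(int)
    cv2.polylines(im,[f(P)],True,(0,0,255),1,cv2.LINE_AA,3);cv2.polylines(im,[f(T)],True,(0,255,0),1,cv2.LINE_AA,3);cv2.polylines(im,[f(bead)],False,(255,255,0),1,cv2.LINE_AA,3);out.append(im)
cv2.imwrite('pics/ov.png',np.hstack(out))
# magnet/tub heights from depth, world coords
E
```

```text
['top'] [ 0.5483 -0.1123 -0.6658] [-1.1 -1.3  1.2  1.   0.3  0.2 -0.4  0.1]
['scene'] [ 0.5516 -0.1127 -0.6779] [ 1.  -0.5 -1.4  2.  -0.3 -0.9  0.8 -1.8]
['top', 'scene'] [ 0.5497 -0.1123 -0.6711] [-0.8 -2.   1.2  0.7 -0.1 -0.6 -0.5 -1.   0.6 -1.5 -1.5  1.5 -1.1 -1.1
 -0.2 -2.4]
[[ 0.457  -0.1728  0.0105]
 [ 0.5068 -0.1101  0.0105]
 [ 0.5402 -0.0915  0.0105]
 [ 0.577  -0.102   0.0105]
 [ 0.6514 -0.1611  0.0105]]
```

View pics/ov.png

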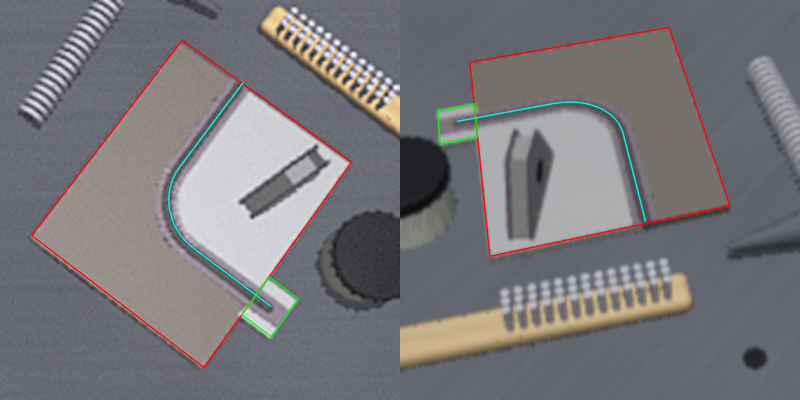

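The overlay fits the outline and tab well, but the bead lies about 2–3 mm to the plate's −x/+y side of my line in both views. I'll shift for that. The pads are 22 mm wide, so this margin is enough. I'll write a helper that turns world waypoints into tool shifts.

```bash
cat >h.py <<'E'
from bench import robot
from fit import *
p=np.load('pose.npy')
o=robot.get_obs(); R=cv2.Rodrigues(o['ee_rot'])[0]
def pl(x,y,z=10.5): return W(p,np.array([[x,y,z]])/1e3)[0]
def tool(d): return (R.T@np.asarray(d)*1e3).round(2)
def inplate(X):
    c,s=np.cos(p[2]),np.sin(p[2]);d=(X-[p[0],p[1],0])*1e3;return np.array([c*d[0]+s*d[1],-s*d[0]+c*d[1],d[2]]).round(1)
E
python3 - <<'E'
from h import *
p[:2]=W(p,np.array([[-.0015,.0015,0]]))[0,:2];np.save('pose.npy',p)
t=pl(-35,-106,10.5);t[2]=.12
print(R.round(4).tolist(),t,tool(t-o['ee_pos']))
print('plate x',tool(W(p,np.eye(3))[0]-[p[0],p[1],0]),'y',tool(W(p,np.eye(3))[1]-[p[0],p[1],0]))
E
```

```text
[[0.2501, -0.9682, -0.0005], [-0.9682, -0.2501, 0.0016], [-0.0016, 0.0001, -1.0]] [ 0.45615154 -0.17142883  0.12      ] [-394.21 -398.8   111.02]
plate x [ 797.95 -602.72   -1.38] y [-602.72 -797.95    0.91]
```

Request:
{"fn": "jog_arm", "kwargs": {
  "targets": [
    {"tx": -10, "ty": -10, "tz": 0, "hand": 1},
    {"tx": -20, "ty": -20, "tz": 3, "hand": 1},
    {"tx": -22, "ty": -22, "tz": 5, "hand": 1},
    {"tx": -22, "ty": -22, "tz": 5, "hand": 1},
    {"tx": -22, "ty": -22, "tz": 5, "hand": 1},
    {"tx": -22, "ty": -22, "tz": 5, "hand": 1},
    {"tx": -22, "ty": -22, "tz": 5, "hand": 1},
    {"tx": -22, "ty": -22, "tz": 5, "hand": 1},
    {"tx": -22, "ty": -22, "tz": 5, "hand": 1},
    {"tx": -22, "ty": -22, "tz": 5, "hand": 1},
    {"tx": -22, "ty": -22, "tz": 5, "hand": 1},
    {"tx": -22, "ty": -22, "tz": 5, "hand": 1},
    {"tx": -22, "ty": -22, "tz": 5, "hand": 1},
    {"tx": -22, "ty": -22, "tz": 5, "hand": 1},
    {"tx": -22, "ty": -22, "tz": 5, "hand": 1},
    {"tx": -22, "ty": -22, "tz": 5, "hand": 1},
    {"tx": -20, "ty": -20, "tz": 5, "hand": 1},
    {"tx": -10, "ty": -10, "tz": 5, "hand": 1},
    {"tx": 0, "ty": 0, "hand": 1},
    {"tx": 0, "hand": 1}
  ],
  "newtons": 20
}}

```text
schema error: expected keys tx, ty, tz, ax, ay, az, hand
```

```bash
cat >st.py <<'E'
from h import *
import sys
a=list(map(float,sys.argv[1:]))
print('t',o['t'],'ee',o['ee_pos'].round(4),'plate',inplate(o['ee_pos']),'F',o['contact_force'].round(2),'g',round(o['gripper_width'],3),'z',R[:,2].round(4),'xdir',R[:,0].round(3))
if a: print('to',a,tool(pl(*a)-o['ee_pos']))
E
python3 st.py -35 -106 30
```

```text
t 0.1 ee [ 0.1687 -0.653   0.2304] plate [  39.3 -661.9  230.4] F [-0.52  0.03 -0.85] g 0.995 z [-5.0e-04  1.6e-03 -1.0e+00] xdir [ 0.25  -0.968 -0.002]
to [-35.0, -106.0, 30.0] [-394.06 -398.81  201.02]
```

Request:
{"fn": "jog_arm", "kwargs": {
  "targets": [
    {"tx": -10, "ty": -10, "tz": 0, "ax": 0, "ay": 0, "az": 0, "hand": 1},
    {"tx": -20, "ty": -20, "tz": 3, "ax": 0, "ay": 0, "az": 0, "hand": 1},
    {"tx": -22, "ty": -22, "tz": 5, "ax": 0, "ay": 0, "az": 0, "hand": 1},
    {"tx": -22, "ty": -22, "tz": 5, "ax": 0, "ay": 0, "az": 0, "hand": 1},
    {"tx": -22, "ty": -22, "tz": 5, "ax": 0, "ay": 0, "az": 0, "hand": 1},
    {"tx": -22, "ty": -22, "tz": 5, "ax": 0, "ay": 0, "az": 0, "hand": 1},
    {"tx": -22, "ty": -22, "tz": 5, "ax": 0, "ay": 0, "az": 0, "hand": 1},
    {"tx": -22, "ty": -22, "tz": 5, "ax": 0, "ay": 0, "az": 0, "hand": 1},
    {"tx": -22, "ty": -22, "tz": 5, "ax": 0, "ay": 0, "az": 0, "hand": 1},
    {"tx": -22, "ty": -22, "tz": 5, "ax": 0, "ay": 0, "az": 0, "hand": 1},
    {"tx": -22, "ty": -22, "tz": 5, "ax": 0, "ay": 0, "az": 0, "hand": 1},
    {"tx": -22, "ty": -22, "tz": 5, "ax": 0, "ay": 0, "az": 0, "hand": 1},
    {"tx": -22, "ty": -22, "tz": 5, "ax": 0, "ay": 0, "az": 0, "hand": 1},
    {"tx": -22, "ty": -22, "tz": 5, "ax": 0, "ay": 0, "az": 0, "hand": 1},
    {"tx": -22, "ty": -22, "tz": 5, "ax": 0, "ay": 0, "az": 0, "hand": 1},
    {"tx": -22, "ty": -22, "tz": 5, "ax": 0, "ay": 0, "az": 0, "hand": 1},
    {"tx": -20, "ty": -20, "tz": 5, "ax": 0, "ay": 0, "az": 0, "hand": 1},
    {"tx": -10, "ty": -10, "tz": 5, "ax": 0, "ay": 0, "az": 0, "hand": 1},
    {"tx": 0, "ty": 0, "tz": 0, "ax": 0, "ay": 0, "az": 0, "hand": 1}
  ],
  "newtons": 20
}}

```text
t: 1.68
ee_pos: [0.4385, -0.1827, 0.1374]
ee_rot: [2.478, -1.93, -0.017]
contact_force: [-0.4, -0.5, 0.1]
gripper_width: 0.001
```

```bash
python3 st.py -35 -106 30
```

```text
t 1.6833 ee [ 0.4385 -0.1827  0.1374] plate [ -41.8 -125.8  137.4] F [-0.39 -0.54  0.06] g 0.001 z [-0.009   0.0058 -0.9999] xdir [ 0.245 -0.97  -0.008]
to [-35.0, -106.0, 30.0] [ -5.76 -20.67 107.29]
```

Request:
{"fn": "jog_arm", "kwargs": {
  "targets": [
    {"tx": -2, "ty": -6, "tz": 20, "ax": 0.4, "ay": 0.45, "az": 0, "hand": 1},
    {"tx": -2, "ty": -7, "tz": 25, "ax": 0, "ay": 0, "az": 0, "hand": 1},
    {"tx": -1, "ty": -6, "tz": 25, "ax": 0, "ay": 0, "az": 0, "hand": 1},
    {"tx": -1, "ty": -2, "tz": 20, "ax": 0, "ay": 0, "az": 0, "hand": 1},
    {"tx": 0, "ty": 0, "tz": 10, "ax": 0, "ay": 0, "az": 0, "hand": 1},
    {"tx": 0, "ty": 0, "tz": 4, "ax": 0, "ay": 0, "az": 0, "hand": 1},
    {"tx": 0, "ty": 0, "tz": 0, "ax": 0, "ay": 0, "az": 0, "hand": 1}
  ]
}}

```text
t: 2.27
ee_pos: [0.4571, -0.1763, 0.0308]
ee_rot: [2.475, -1.931, 0.005]
contact_force: [-0.1, 0.6, -0.1]
gripper_width: -0.0
```

```bash
python3 st.py -35 -106 10.5; python3 - <<'E'
from bench import snapshot
import cv2
a=snapshot('scene')['frame'][120:330,60:340,::-1]
cv2.imwrite('pics/s1.png',cv2.resize(a,None,fx=2.8,fy=2.8,interpolation=cv2.INTER_CUBIC))
E
```

```text
t 2.2667 ee [ 0.4571 -0.1763  0.0308] plate [ -31.2 -109.2   30.8] F [-0.12  0.61 -0.09] g -0.0 z [ 0.0011 -0.0039 -1.    ] xdir [ 0.243 -0.97   0.004]
to [-35.0, -106.0, 10.5] [-5.04 -0.24 20.27]
```

View pics/s1.png

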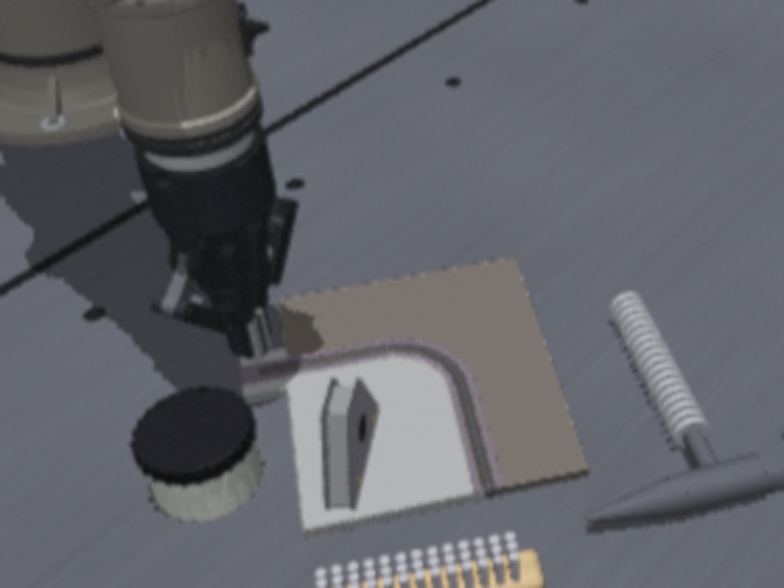

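The closed fingertips hang over the tab at about (262,350), well clear of the magnet and tub. Next is a slow approach.

Request:
{"fn": "jog_arm", "kwargs": {
  "targets": [
    {"tx": -2.5, "ty": 0, "tz": 6, "ax": 0, "ay": 0, "az": 0, "hand": 1},
    {"tx": -2.5, "ty": 0, "tz": 6, "ax": 0, "ay": 0, "az": 0, "hand": 1},
    {"tx": 0, "ty": 0, "tz": 3, "ax": 0, "ay": 0, "az": 0, "hand": 1},
    {"tx": 0, "ty": 0, "tz": 1, "ax": 0, "ay": 0, "az": 0, "hand": 1},
    {"tx": 0, "ty": 0, "tz": 0.5, "ax": 0, "ay": 0, "az": 0, "hand": 1},
    {"tx": 0, "ty": 0, "tz": 0.5, "ax": 0, "ay": 0, "az": 0, "hand": 1},
    {"tx": 0, "ty": 0, "tz": 0.5, "ax": 0, "ay": 0, "az": 0, "hand": 1}
  ]
}}

```text
t: 2.9
ee_pos: [0.458, -0.1734, 0.0161]
ee_rot: [2.474, -1.935, 0.017]
contact_force: [-0.3, -0.7, -0.7]
gripper_width: -0.001
```

```bash
python3 st.py -35 -106 10.5
```

```text
t 2.9 ee [ 0.458  -0.1734  0.0161] plate [ -32.3 -106.4   16.1] F [-0.29 -0.7  -0.74] g -0.001 z [ 0.008  -0.007  -0.9999] xdir [ 0.241 -0.971  0.009]
to [-35.0, -106.0, 10.5] [-2.38  1.36  5.56]
```

Request:
{"fn": "jog_arm", "kwargs": {
  "targets": [
    {"tx": -1, "ty": 0.5, "tz": 1, "ax": -0.2, "ay": -0.3, "az": 0, "hand": 1},
    {"tx": -1, "ty": 0.5, "tz": 1, "ax": -0.2, "ay": -0.3, "az": 0, "hand": 1},
    {"tx": 0, "ty": 0, "tz": 0.8, "ax": 0, "ay": 0, "az": 0, "hand": 1},
    {"tx": 0, "ty": 0, "tz": 0.7, "ax": 0, "ay": 0, "az": 0, "hand": 1},
    {"tx": 0, "ty": 0, "tz": 0.6, "ax": 0, "ay": 0, "az": 0, "hand": 1}
  ]
}}

```text
t: 3.32
ee_pos: [0.457, -0.1716, 0.0121]
ee_rot: [-2.474, 1.935, 0.004]
contact_force: [0.5, -0.1, -0.5]
gripper_width: -0.0
```

```bash
python3 st.py -35 -106 10.5
```

```text
t 3.3167 ee [ 0.457  -0.1716  0.0121] plate [ -34.2 -105.7   12.1] F [ 0.54 -0.14 -0.48] g -0.0 z [-0.0012  0.0023 -1.    ] xdir [ 0.241 -0.971 -0.002]
to [-35.0, -106.0, 10.5] [-0.41  0.75  1.58]
```

Request:
{"fn": "jog_arm", "kwargs": {
  "targets": [
    {"tx": -0.4, "ty": 0.7, "tz": 0.5, "ax": 0, "ay": 0, "az": 0, "hand": 1},
    {"tx": 0, "ty": 0, "tz": 0.5, "ax": 0, "ay": 0, "az": 0, "hand": 1},
    {"tx": 0, "ty": 0, "tz": 0.5, "ax": 0, "ay": 0, "az": 0, "hand": 1}
  ]
}}

```text
t: 3.57
ee_pos: [0.4561, -0.1715, 0.0104]
ee_rot: [-2.474, 1.935, 0.004]
contact_force: [-0.2, -0.8, 7.5]
gripper_width: -0.001
```

```bash
python3 st.py -35 -106 10.5
```

```text
t 3.5667 ee [ 0.4561 -0.1715  0.0104] plate [ -35.  -106.1   10.4] F [-0.2  -0.84  7.55] g -0.001 z [-0.0012  0.0022 -1.    ] xdir [ 0.241 -0.971 -0.002]
to [-35.0, -106.0, 10.5] [-0.02 -0.05 -0.11]
```

Contact on the bead start at about 7.5 N. I'll move along +y with light pressure.

Request:
{"fn": "jog_arm", "kwargs": {
  "targets": [
    {"tx": -0.6, "ty": -0.8, "tz": 0.3, "ax": 0, "ay": 0, "az": 0, "hand": 1},
    {"tx": -1.2, "ty": -1.6, "tz": 0.3, "ax": 0, "ay": 0, "az": 0, "hand": 1},
    {"tx": -1.8, "ty": -2.4, "tz": 0.3, "ax": 0, "ay": 0, "az": 0, "hand": 1},
    {"tx": -1.8, "ty": -2.4, "tz": 0.3, "ax": 0, "ay": 0, "az": 0, "hand": 1},
    {"tx": -1.8, "ty": -2.4, "tz": 0.3, "ax": 0, "ay": 0, "az": 0, "hand": 1}
  ]
}}

```text
t: 3.98
ee_pos: [0.4617, -0.1665, 0.0105]
ee_rot: [2.466, -1.939, -0.003]
contact_force: [-2.3, -2.4, 5.7]
gripper_width: 0.002
```

```bash
python3 st.py -35 -25
```

```text
t 3.9833 ee [ 0.4617 -0.1665  0.0105] plate [-33.7 -98.7  10.5] F [-2.28 -2.38  5.75] g 0.002 z [-0.0044 -0.0028 -1.    ] xdir [ 0.236 -0.972  0.002]
to [-35.0, -25.0] [-46.29 -57.38  -0.38]
```

Request:
{"fn": "jog_arm", "kwargs": {
  "targets": [
    {"tx": -2.7, "ty": -3.2, "tz": 0.3, "ax": 0.3, "ay": -0.1, "az": 0, "hand": 1},
    {"tx": -2.7, "ty": -3.2, "tz": 0.3, "ax": 0, "ay": 0, "az": 0, "hand": 1},
    {"tx": -2.7, "ty": -3.2, "tz": 0.3, "ax": 0, "ay": 0, "az": 0, "hand": 1},
    {"tx": -2.7, "ty": -3.2, "tz": 0.3, "ax": 0, "ay": 0, "az": 0, "hand": 1},
    {"tx": -2.7, "ty": -3.2, "tz": 0.3, "ax": 0, "ay": 0, "az": 0, "hand": 1},
    {"tx": -2.7, "ty": -3.2, "tz": 0.3, "ax": 0, "ay": 0, "az": 0, "hand": 1},
    {"tx": -2.7, "ty": -3.2, "tz": 0.3, "ax": 0, "ay": 0, "az": 0, "hand": 1}
  ]
}}

```text
t: 4.57
ee_pos: [0.4793, -0.1476, 0.0105]
ee_rot: [2.461, -1.945, 0.006]
contact_force: [-1.8, -3.0, 6.6]
gripper_width: -0.003
```

```bash
python3 st.py -35 -25
```

```text
t 4.5667 ee [ 0.4793 -0.1476  0.0105] plate [-31.7 -72.9  10.5] F [-1.79 -2.95  6.58] g -0.003 z [-1.0e-04 -6.5e-03 -1.0e+00] xdir [ 0.231 -0.973  0.006]
to [-35.0, -25.0] [-32.2  -35.63  -0.31]
```

Request:
{"fn": "jog_arm", "kwargs": {
  "targets": [
    {"tx": -4.2, "ty": -2.4, "tz": 0.3, "ax": 0.1, "ay": -0.35, "az": 0, "hand": 1},
    {"tx": -4.2, "ty": -2.4, "tz": 0.3, "ax": 0, "ay": 0, "az": 0, "hand": 1},
    {"tx": -3.5, "ty": -4, "tz": 0.3, "ax": 0, "ay": 0, "az": 0, "hand": 1},
    {"tx": -3.3, "ty": -4, "tz": 0.3, "ax": 0, "ay": -0.1, "az": 0, "hand": 1},
    {"tx": -3.3, "ty": -4, "tz": 0.3, "ax": 0, "ay": -0.1, "az": 0, "hand": 1},
    {"tx": -3.3, "ty": -4, "tz": 0.3, "ax": 0, "ay": 0, "az": 0, "hand": 1},
    {"tx": -3.3, "ty": -4, "tz": 0.3, "ax": 0, "ay": 0, "az": 0, "hand": 1},
    {"tx": -3.3, "ty": -4, "tz": 0.3, "ax": 0, "ay": 0, "az": 0, "hand": 1}
  ]
}}

```text
t: 5.23
ee_pos: [0.5015, -0.118, 0.0104]
ee_rot: [2.456, -1.952, 0.002]
contact_force: [-2.2, -3.5, 7.6]
gripper_width: -0.001
```

```bash
python3 st.py -35 -25
```

```text
t 5.2333 ee [ 0.5015 -0.118   0.0104] plate [-32.7 -36.   10.4] F [-2.2  -3.52  7.62] g -0.001 z [-0.0015 -0.0043 -1.    ] xdir [ 0.226 -0.974  0.004]
to [-35.0, -25.0] [-8.62 -7.15 -0.13]
```

Request:
{"fn": "jog_arm", "kwargs": {
  "targets": [
    {"tx": -3.3, "ty": -2.8, "tz": 0.2, "ax": 0.15, "ay": -0.25, "az": 0, "hand": 1},
    {"tx": -3.3, "ty": -2.8, "tz": 0.2, "ax": 0.1, "ay": 0, "az": 0, "hand": 1},
    {"tx": -3.3, "ty": -2.8, "tz": 0.2, "ax": 0, "ay": 0, "az": 0, "hand": 1},
    {"tx": -2.3, "ty": -3.6, "tz": 0.2, "ax": 0, "ay": -0.1, "az": 0, "hand": 1},
    {"tx": -2.2, "ty": -3.7, "tz": 0.2, "ax": 0, "ay": 0, "az": 0, "hand": 1},
    {"tx": -2, "ty": -3.7, "tz": 0.2, "ax": 0.1, "ay": -0.1, "az": 0, "hand": 1},
    {"tx": -2, "ty": -3.7, "tz": 0.2, "ax": 0, "ay": 0, "az": 0, "hand": 1}
  ]
}}

```text
t: 5.82
ee_pos: [0.5193, -0.0967, 0.0105]
ee_rot: [2.456, -1.958, -0.0]
contact_force: [-2.5, -2.6, 8.5]
gripper_width: -0.001
```

```bash
python3 st.py -20.4 10.4
```

```text
t 5.8167 ee [ 0.5193 -0.0967  0.0105] plate [-32.   -8.2  10.5] F [-2.47 -2.62  8.5 ] g -0.001 z [-4.e-04 -3.e-04 -1.e+00] xdir [ 0.223 -0.975  0.   ]
to [-20.4, 10.4] [ -2.59 -21.78  -0.05]
```

Request:
{"fn": "jog_arm", "kwargs": {
  "targets": [
    {"tx": -1.4, "ty": -4, "tz": 0.1, "ax": 0, "ay": 0, "az": 0, "hand": 1},
    {"tx": -1, "ty": -4, "tz": 0.1, "ax": 0, "ay": 0, "az": 0, "hand": 1},
    {"tx": -0.6, "ty": -4.2, "tz": 0.1, "ax": 0.1, "ay": -0.1, "az": 0, "hand": 1},
    {"tx": 0, "ty": -4.2, "tz": 0.1, "ax": 0, "ay": 0, "az": 0, "hand": 1},
    {"tx": 0.2, "ty": -4.2, "tz": 0.1, "ax": 0, "ay": -0.1, "az": 0, "hand": 1},
    {"tx": 0.5, "ty": -4.2, "tz": 0.1, "ax": 0, "ay": 0, "az": 0, "hand": 1}
  ]
}}

```text
t: 6.32
ee_pos: [0.5376, -0.0887, 0.0104]
ee_rot: [2.45, -1.955, -0.016]
contact_force: [-3.6, -0.3, 9.1]
gripper_width: -0.001
```

```bash
python3 st.py -4.1 21.2;python3 st.py 15 25
```

```text
t 6.3167 ee [ 0.5376 -0.0887  0.0104] plate [-22.7   9.5  10.4] F [-3.58 -0.27  9.07] g -0.001 z [-1.220e-02  7.000e-04 -9.999e-01] xdir [ 0.222 -0.975 -0.003]
to [-4.1, 21.2] [  7.14 -20.76  -0.34]
t 6.3167 ee [ 0.5376 -0.0887  0.0104] plate [-22.7   9.5  10.4] F [-3.58 -0.27  9.07] g -0.001 z [-1.220e-02  7.000e-04 -9.999e-01] xdir [ 0.222 -0.975 -0.003]
to [15.0, 25.0] [ 19.67 -35.67  -0.56]
```

Request:
{"fn": "jog_arm", "kwargs": {
  "targets": [
    {"tx": 1, "ty": -4.2, "tz": 0, "ax": 0.4, "ay": 0.1, "az": 0, "hand": 1},
    {"tx": 1.3, "ty": -4.2, "tz": 0, "ax": 0.3, "ay": 0, "az": 0, "hand": 1},
    {"tx": 1.6, "ty": -4.2, "tz": 0, "ax": 0.2, "ay": 0, "az": 0, "hand": 1},
    {"tx": 2, "ty": -4, "tz": 0, "ax": 0.2, "ay": 0, "az": 0, "hand": 1},
    {"tx": 2.2, "ty": -4, "tz": 0, "ax": 0.2, "ay": 0, "az": 0, "hand": 1}
  ]
}}

```text
t: 6.73
ee_pos: [0.5562, -0.0881, 0.0105]
ee_rot: [-2.453, 1.953, 0.003]
contact_force: [-3.2, 0.3, 7.2]
gripper_width: -0.004
```

```bash
python3 st.py 15 25
```

```text
t 6.7333 ee [ 0.5562 -0.0881  0.0105] plate [-8.5 21.5 10.5] F [-3.21  0.31  7.25] g -0.004 z [ 0.0021  0.0059 -1.    ] xdir [ 0.224 -0.975 -0.005]
to [15.0, 25.0] [ 16.17 -17.34  -0.04]
```

Request:
{"fn": "jog_arm", "kwargs": {
  "targets": [
    {"tx": 3.2, "ty": -3.8, "tz": 0.05, "ax": -0.1, "ay": 0.25, "az": 0, "hand": 1},
    {"tx": 3.4, "ty": -3.6, "tz": 0.05, "ax": 0, "ay": 0.1, "az": 0, "hand": 1},
    {"tx": 3.6, "ty": -3.4, "tz": 0.05, "ax": 0.1, "ay": 0, "az": 0, "hand": 1},
    {"tx": 3.8, "ty": -3.2, "tz": 0.05, "ax": 0.1, "ay": 0, "az": 0, "hand": 1},
    {"tx": 3.8, "ty": -3, "tz": 0.05, "ax": 0.1, "ay": 0, "az": 0, "hand": 1}
  ]
}}

```text
t: 7.15
ee_pos: [0.5743, -0.0941, 0.0105]
ee_rot: [-2.46, 1.947, 0.007]
contact_force: [-3.3, 2.1, 8.0]
gripper_width: -0.001
```

```bash
python3 st.py 15 25;python3 st.py 110 25
```

```text
t 7.15 ee [ 0.5743 -0.0941  0.0105] plate [ 9.4 28.  10.5] F [-3.27  2.15  7.98] g -0.001 z [-7.0e-04  6.2e-03 -1.0e+00] xdir [ 0.229 -0.973 -0.006]
to [15.0, 25.0] [ 6.26 -1.06 -0.08]
t 7.15 ee [ 0.5743 -0.0941  0.0105] plate [ 9.4 28.  10.5] F [-3.27  2.15  7.98] g -0.001 z [-7.0e-04  6.2e-03 -1.0e+00] xdir [ 0.229 -0.973 -0.006]
to [110.0, 25.0] [ 80.82 -59.93  -0.5 ]
```

Request:
{"fn": "jog_arm", "kwargs": {
  "targets": [
    {"tx": 4.5, "ty": -1.2, "tz": 0, "ax": 0.1, "ay": 0.3, "az": 0, "hand": 1},
    {"tx": 4.5, "ty": -1.6, "tz": 0, "ax": 0, "ay": 0.2, "az": 0, "hand": 1},
    {"tx": 4, "ty": -2.8, "tz": 0, "ax": 0, "ay": 0.1, "az": 0, "hand": 1},
    {"tx": 4, "ty": -2.8, "tz": 0, "ax": 0.1, "ay": 0.1, "az": 0, "hand": 1},
    {"tx": 4, "ty": -2.8, "tz": 0, "ax": 0, "ay": 0.1, "az": 0, "hand": 1},
    {"tx": 4, "ty": -2.8, "tz": 0, "ax": 0, "ay": 0.1, "az": 0, "hand": 1},
    {"tx": 4, "ty": -2.8, "tz": 0, "ax": 0.1, "ay": 0.1, "az": 0, "hand": 1}
  ]
}}

```text
t: 7.73
ee_pos: [0.5959, -0.1071, 0.0104]
ee_rot: [-2.47, 1.94, -0.003]
contact_force: [-2.3, 1.9, 5.3]
gripper_width: -0.003
```

```bash
python3 st.py 110 25
```

```text
t 7.7333 ee [ 0.5959 -0.1071  0.0104] plate [34.5 31.3 10.4] F [-2.35  1.91  5.31] g -0.003 z [ 2.e-03 -5.e-04 -1.e+00] xdir [ 0.237 -0.972  0.001]
to [110.0, 25.0] [ 6.347e+01 -4.139e+01  2.000e-02]
```

Request:
{"fn": "jog_arm", "kwargs": {
  "targets": [
    {"tx": 5.3, "ty": -1, "tz": 0.05, "ax": 0, "ay": 0.1, "az": 0, "hand": 1},
    {"tx": 5.3, "ty": -1, "tz": 0.05, "ax": 0, "ay": 0.1, "az": 0, "hand": 1},
    {"tx": 5.3, "ty": -1.2, "tz": 0.05, "ax": 0.1, "ay": 0.1, "az": 0, "hand": 1},
    {"tx": 5.3, "ty": -1.7, "tz": 0.05, "ax": 0, "ay": 0.1, "az": 0, "hand": 1}
  ]
}}

```text
t: 8.07
ee_pos: [0.6065, -0.1184, 0.0105]
ee_rot: [-2.474, 1.932, -0.005]
contact_force: [-2.8, 1.7, 5.6]
gripper_width: 0.001
```

```bash
python3 st.py 110 25;  python3 - <<'E'
from bench import snapshot
import cv2
a=snapshot('scene')['frame'][190:330,120:330,::-1]
cv2.imwrite('pics/s2.png',cv2.resize(a,None,fx=3.7,fy=3.7,interpolation=cv2.INTER_CUBIC))
E
```

```text
t 8.0667 ee [ 0.6065 -0.1184  0.0105] plate [49.8 29.  10.5] F [-2.77  1.67  5.57] g 0.001 z [ 4.5e-03  1.0e-04 -1.0e+00] xdir [ 0.242 -0.97   0.001]
to [110.0, 25.0] [ 50.17 -33.5    0.2 ]
```

View pics/s2.png

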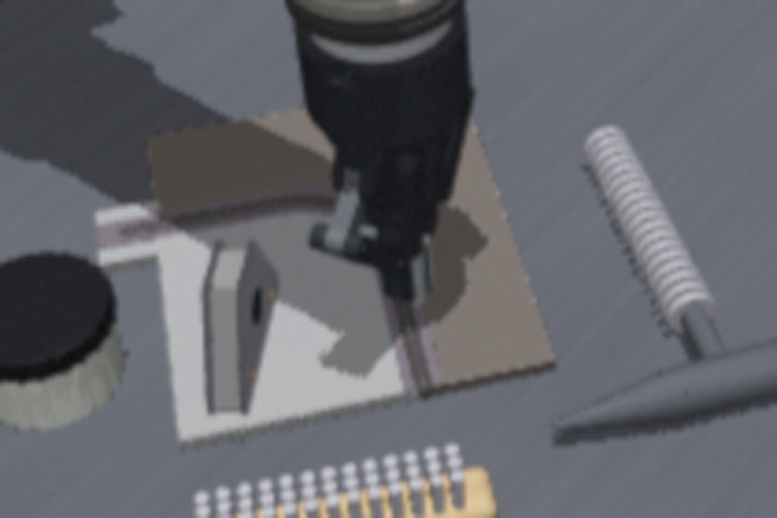

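The fingertips sit on the bead at about (410,300), with clear space to the magnet. The plate corners have not moved. I'll continue to the end.

Request:
{"fn": "jog_arm", "kwargs": {
  "targets": [
    {"tx": 5.3, "ty": -1.5, "tz": 0.05, "ax": -0.1, "ay": 0.1, "az": 0, "hand": 1},
    {"tx": 5.3, "ty": -1.7, "tz": 0.05, "ax": 0, "ay": 0.1, "az": 0, "hand": 1},
    {"tx": 5.3, "ty": -2, "tz": 0.05, "ax": -0.1, "ay": 0.1, "az": 0, "hand": 1},
    {"tx": 5.3, "ty": -2, "tz": 0.05, "ax": 0, "ay": 0.1, "az": 0, "hand": 1},
    {"tx": 5.3, "ty": -2.2, "tz": 0.05, "ax": 0, "ay": 0.1, "az": 0, "hand": 1},
    {"tx": 5.3, "ty": -2.2, "tz": 0.05, "ax": 0, "ay": 0.1, "az": 0, "hand": 1},
    {"tx": 5.3, "ty": -2.2, "tz": 0.05, "ax": 0, "ay": 0.1, "az": 0, "hand": 1}
  ]
}}

```text
t: 8.7
ee_pos: [0.6301, -0.1422, 0.0105]
ee_rot: [2.481, -1.923, 0.006]
contact_force: [-2.7, 2.3, 5.7]
gripper_width: -0.002
```

```bash
python3 st.py 111 25
```

```text
t 8.7 ee [ 0.6301 -0.1422  0.0105] plate [83.  25.  10.5] F [-2.68  2.3   5.68] g -0.002 z [ 0.0013 -0.0045 -1.    ] xdir [ 0.249 -0.968  0.005]
to [111.0, 25.0] [ 22.32 -16.87   0.14]
```

Request:
{"fn": "jog_arm", "kwargs": {
  "targets": [
    {"tx": 5.2, "ty": -3, "tz": 0.1, "ax": 0, "ay": -0.2, "az": 0, "hand": 1},
    {"tx": 5.2, "ty": -3, "tz": 0.1, "ax": 0, "ay": -0.1, "az": 0, "hand": 1},
    {"tx": 5.2, "ty": -3, "tz": 0.1, "ax": 0, "ay": 0, "az": 0, "hand": 1},
    {"tx": 5, "ty": -3, "tz": 0.1, "ax": 0, "ay": 0, "az": 0, "hand": 1},
    {"tx": 5, "ty": -2.5, "tz": 0.1, "ax": 0, "ay": 0, "az": 0, "hand": 1}
  ]
}}

```text
t: 9.12
ee_pos: [0.6505, -0.1578, 0.0104]
ee_rot: [-2.485, 1.918, 0.011]
contact_force: [-1.3, 2.4, 4.6]
gripper_width: 0.001
```

```bash
python3 st.py 111 25
```

```text
t 9.1167 ee [ 0.6505 -0.1578  0.0104] plate [108.7  25.5  10.4] F [-1.25  2.4   4.62] g 0.001 z [-0.0041  0.0064 -1.    ] xdir [ 0.253 -0.967 -0.007]
to [111.0, 25.0] [ 2.12 -0.94 -0.1 ]
```

Request:
{"fn": "jog_arm", "kwargs": {
  "targets": [
    {"tx": 3.2, "ty": -1, "tz": 0, "ax": -0.05, "ay": 0.3, "az": 0, "hand": 1},
    {"tx": 3.2, "ty": -1, "tz": 0.1, "ax": 0, "ay": 0.1, "az": 0, "hand": 1}
  ]
}}

```text
t: 9.28
ee_pos: [0.6547, -0.1625, 0.0101]
ee_rot: [2.486, -1.918, -0.005]
contact_force: [-0.7, 1.5, 2.8]
gripper_width: 0.004
```

```bash
python3 st.py 111 25
```

```text
t 9.2833 ee [ 0.6547 -0.1625  0.0101] plate [114.9  24.5  10.1] F [-0.65  1.47  2.76] g 0.004 z [-3.3e-03  5.0e-04 -1.0e+00] xdir [ 0.254 -0.967 -0.001]
to [111.0, 25.0] [-3.43  1.91 -0.36]
```

The tip is past the edge and z has started to dip, so the end has been reached. Lifting off now.

Request:
{"fn": "jog_arm", "kwargs": {
  "targets": [
    {"tx": 0, "ty": 0, "tz": -3, "ax": 0, "ay": 0, "az": 0, "hand": 1},
    {"tx": 0, "ty": 0, "tz": -10, "ax": 0, "ay": 0, "az": 0, "hand": 1},
    {"tx": 0, "ty": 0, "tz": -20, "ax": 0, "ay": 0, "az": 0, "hand": 1},
    {"tx": 0, "ty": 0, "tz": -25, "ax": 0, "ay": 0, "az": 0, "hand": 1},
    {"tx": 0, "ty": 0, "tz": -25, "ax": 0, "ay": 0, "az": 0, "hand": 1},
    {"tx": 0, "ty": 0, "tz": -25, "ax": 0, "ay": 0, "az": 0, "hand": 1},
    {"tx": 0, "ty": 0, "tz": -15, "ax": 0, "ay": 0, "az": 0, "hand": 1},
    {"tx": 0, "ty": 0, "tz": -5, "ax": 0, "ay": 0, "az": 0, "hand": 1},
    {"tx": 0, "ty": 0, "tz": 0, "ax": 0, "ay": 0, "az": 0, "hand": 1},
    {"tx": 0, "ty": 0, "tz": 0, "ax": 0, "ay": 0, "az": 0, "hand": 1}
  ]
}}

```text
t: 10.12
ee_pos: [0.6529, -0.1633, 0.1439]
ee_rot: [2.483, -1.916, -0.007]
contact_force: [-0.7, 0.3, -0.1]
gripper_width: 0.002
```

```bash
python3 st.py; python3 - <<'E'
from bench import snapshot
import cv2,numpy as np
a=snapshot('scene')['frame'][...,::-1]; b=np.load('scene.npz')['frame'][...,::-1]
c=lambda f:cv2.resize(f[190:370,90:330],(400,300),interpolation=cv2.INTER_CUBIC)
cv2.imwrite('pics/s3.png',np.vstack([np.hstack([c(b),c(a)]),np.hstack([c(cv2.absdiff(a,b)),c(a)*0])]))
E
```

```text
t 10.1167 ee [ 0.6529 -0.1633  0.1439] plate [114.   22.7 143.9] F [-0.73  0.34 -0.05] g 0.002 z [-0.0065 -0.0013 -1.    ] xdir [ 0.254 -0.967 -0.   ]
```

View pics/s3.png

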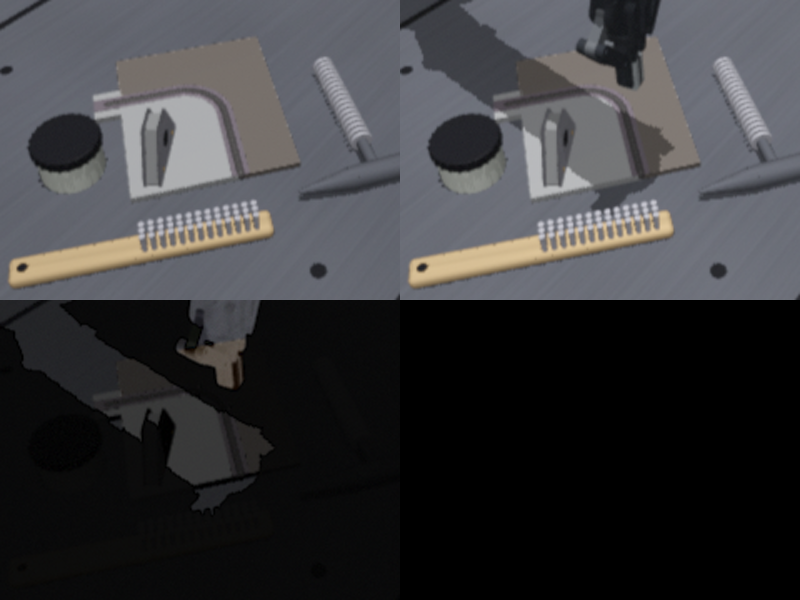

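The difference image shows only the arm and its shadow. The plate corners, such as (298,165) before and (698,165) after, match, and nothing else has moved.

```bash
python3 -c "
from bench import order; print(order.job_done())"
```

```text
the job is handed in; nothing more can be done
None
```

I ran the closed, upright fingertips along the whole bead in one pass, then lifted 13 cm clear and handed the job in at about 10 s. The pass started on the run-on tab, went up the short straight, round the bend and along the long straight to just past the plate's edge.

- **Force:** readings along the bead were about 3–9 N downward with 4 N or less of drag. They were taken at the end of each move, so brief peaks in between were not seen. After lift-off the force was about zero.
- **Tracking:** the fingertips drifted sideways by up to about 6 mm at one point on the long straight, against the 20 mm allowed. I corrected it, and the tip height stayed at the crest (10.4–10.5 mm) until the edge.
- **Plate fit:** my camera fit put the bead 2–3 mm off the bead seen in the pictures, so I shifted the path by about 2 mm to match.
- **Last check:** comparing the before and after pictures showed only the arm and its shadow had changed. The plate, magnet, brush, hammer and tub had not visibly moved.

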